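# Third hand for the new pull of a bamboo box

### The arm

A 6-joint arm with a two-finger parallel gripper is mounted at the origin on the work surface. World frame = base frame: x ahead of the robot, y to its left, z up, the work surface at z = 0. Lengths are in m, angles in rad, forces in N, time in s.
With the tool pointing down it reaches from about 0.275 to 0.825 m from the base axis. Payload 5.2 kg.
Tool frame: the origin (TCP) lies on the centre line of the jaws, within the pads' length; the fingertips stand 17 mm ahead of it and the grasp point (between the pads) lies 2 mm behind it; z points along the fingers, y is the line along which they close (so a half turn about z gives the same grasp; the last joint's range is limited). The gripper opens to 93 mm and grips with 3 to 60 N. Pads are 15 mm wide; open, the fingers measure 128 mm over their backs; the gripper's body (75 mm by 188 mm) begins 65 mm behind the grasp point.
Start: joints at [0.967, 0.259, 1.535, -0, 1.348, -0.203], TCP at [0.215, 0.506, 0.236] pointing down, gripper open.
Joint ranges: [-3.14, 3.14], [-0.91, 2.08], [0.19, 2.58], [-1.22, 4.36], [0.22, 2.71], [-3.12, 3.12]. Speed limits (rad/s): [2.57, 2.57, 3.14, 3.14, 3.14, 3.14].

### API

Orientations are given as a unit quaternion [w, x, y, z].
In Python, from station import env gives the robot as it stands.
- The arm moves only by the tool play_rows, never from a script. Its argument "motion" is a list of rows, each a list of 6 numbers: the shift along the tool's x, y, z scaled (see below), then the turn, a rotation vector about the tool's x, y, z scaled (see below). In form: [[x, y, z, ax, ay, az], ...]. A call has 1 to 12 rows; each row shifts and turns the commanded pose from where the row before left it, along the tool's axes as they then stand; what a row does not reach is not made up. The controller multiplies each number of a shift by 0.04 m and each number of a turn by 0.08 rad. A row lasts 1/8 s, in which the tool goes at most 62.5 mm and 10.7 degrees, less where a joint would pass 70% of its speed; a pose out of reach is approached as far as the arm can. A call with a number of a shift or a turn outside -1 to 1 is refused whole. A call with a gripper value outside its range is refused whole. "hand" is the closure, from -1 (fully open) to 1 (shut), set as the call begins (left out, the last holds). The fingers move at their own pace and stop on an object; the grip force is fixed at half the most. Time passes only in rows, so rows that do not move let the fingers close. It gives the time, the measured TCP pose, the force, the opening and the grip force at its end, in the units of the state.
- env.observe(): the state, without advancing time (a new reading comes with each control period).
- env.snapshot(name): name is "side" or "top"; returns (picture, depth): 384x512x3 uint8, red, green, blue; 384x512 float32, m along the optical axis (not along the pixel's ray), 0 where there is no reading.
- env.camera_params(name): a dict with "mtx" (3x3 intrinsics, pixels), "k1" (the pictures are not rectified: a ray, as slopes to the right and down, at radius r is drawn at 1 + k1 r^2 times it, then the intrinsics apply), "T" (4x4, takes a point from camera to world coordinates). Camera axes: x right, y up, looking along -z (the intrinsics and any distortion apply to the point x, -y, -z); pixel columns grow to the right and rows downward; lengths in m; the calibration is good to about 2 mm. A picture is of the moment at which its call begins. camera_params takes no time and is no camera call.
- env.sign_off(): hands the job in; it is judged then, once.
Trained networks look in the newest picture that a camera, given by its name, has taken for a name from the list of things; names that differ only in an ending like _2 or _b are one class to them, and where a whole thing is asked for, a point or a joint stands for the part that bears it (a point fixed in the world has none). Each returns a list of dicts, best first, with "conf" (0 to 1); they miss things now and then, are a little off and sometimes report something else, mostly with a low value. They report only what shows in the picture. A call takes as long as a camera call. They do not tell look-alikes from the thing itself.
- env.search_frame(camera, query): "rect" ([centre column, centre row, width, height] in pixels, round what is visible of it).
The state is a dict: "clock": time; "joints": joint angles; "qvel": joint speeds; "joint_torque": joint torques, N m; "position": TCP position; "orientation": TCP orientation; "contact_force": force on the tool from outside, world axes, zero at the start; "wrist_torque": the same for the moment, N m; "width": finger opening in m; "grip_force": force on a finger pad.
Only numpy, scipy, OpenCV 4.12 (cv2) and the standard library are available. Lean on these libraries where they do the work, as an engineer would, in place of code of your own. Each camera call takes 0.05 s, during which the arm holds its last target. There are 200 camera calls.

### The job

First drop the broken pull, the one with a wing snapped off, into the wire basket; then pick up the whole T-shaped pull and hold it, back plate flat against the front face of the box, centred left to right and its top flush with the top of the box, pressing steadily with about 10 newtons (6 to 15 will do, never ram it) so the box backs about 15 mm into its springs while I drive the screws. Keep the push steady for a good three seconds and finish still holding and pressing it there; leave the ashtray, hedgehog and pencil cup where they are.

Things in the scene. Friction and masses are not known exactly. Their poses are not given: they have to be found in the camera images.
- new_pull: The new, whole T-shaped pull. Loose bamboo, 0.06 kg, 34 mm high, lying as it will be mounted. Back plate 84 mm wide (y -42 to 42 mm), 12 mm thick, x -12 to 0 mm; stem 22 mm wide, x -62 to -12 mm, pinched across y from above. Origin: underside, at the plate's back face, in line with the stem. Own x points out of the back face, away from the stem; y along the plate; z up.
- new_pull_stem (a point): Grip point of the new pull: middle of its stem, 40 mm in front of the back face, 17 mm above the underside; axes as the pull's.
- new_pull_back_top (a point): Middle of the top edge of the new pull's back face, 34 mm above its underside; axes as the pull's.
- old_pull: The broken pull, L-shaped: its -y wing has snapped off. Loose bamboo, 0.06 kg, 34 mm high, lying as it will be mounted. Back plate 54 mm wide (y -12 to 42 mm), 12 mm thick, x -12 to 0 mm; stem 22 mm wide, x -62 to -12 mm, pinched across y from above. Origin: underside, at the plate's back face, in line with the stem. Own x points out of the back face, away from the stem; y along the plate; z up.
- old_pull_stem (a point): Grip point of the broken pull: middle of its stem, 40 mm in front of the back face, 17 mm above the underside; axes as the pull's.
- jig: Fixed plywood jig, base 215 x 190 x 12 mm, back stop 74 mm high; on it the bamboo box (150 wide, 120 deep, top 79 mm above the sideboard, sliding lid part open), sprung against the back stop. Origin: on the sideboard under the unpushed box's middle; x from box front to back stop (the way to push), z up. Front face at x = -60 mm unpushed; the base ends there, nothing lies below the held pull.
- box_front_top (a point): Middle of the top edge of the box's upright front face (towards the robot), 79 mm up; moves with the box. Axes as the jig's: x into the box, y along the edge, z up. The pull is in place when the pull's back-top point meets this one with the axes in line.
- box (a joint): How far the box has been pushed back on its guides, m: 0 at rest, at most 0.030 (hard stop). The springs push back with 0.7 N per mm, from 0 N at rest; 10 N is about 0.0143. It comes forward again by itself when released.
- basket_in (a point): Middle of the floor of the square wire scrap basket: 150 x 150 mm outside, 142 mm inside, rim 60 mm above the sideboard, floor 4 mm thick, fixed. Axes along its sides, z up.
- ashtray: Bystander: square glass ashtray with keys in it, 120 x 120 x 34 mm, loose; origin at the centre of its underside. On the other side of the sideboard from the basket.
- hedgehog: Bystander: ceramic hedgehog figurine about 100 mm long and 80 mm high, loose; origin at the centre of its underside.
- pencil_cup: Bystander: red plastic pencil cup with three pencils, 76 mm across, 100 mm high, pencils to 160 mm, loose; origin at the centre of its underside.
Things that resemble listed ones, but are neither listed nor needed, are in the scene too. What is shaped like the new_pull but orange is not meant. What is shaped like the old_pull but white is not meant.

How it is judged:
On the way, in this order (a step that is already met when the one before it is completed fails the run):
1. the broken pull lies in the wire basket, let go (x of old_pull_stem in the frame of basket_in between -0.073 and 0.073 m and y of old_pull_stem in the frame of basket_in between -0.073 and 0.073 m and z of old_pull_stem in the frame of basket_in between 0 and 0.058 m and contact force between the fingers and old_pull below 0.1 N and linear speed of old_pull below 0.03 m/s), for 0.2 s.
2. the new pull is held in place against the box and pressed with 6 to 15 N for 2 s on end (y of new_pull_back_top in the frame of box_front_top between -0.007 and 0.007 m and z of new_pull_back_top in the frame of box_front_top between -0.007 and 0.007 m and x of new_pull_back_top in the frame of box_front_top between -0.006 and 0.006 m and angle between the x axis of new_pull and the x axis of box_front_top, either way round below 0.12 rad and angle between new_pull's own z axis and vertical below 0.12 rad and contact force between new_pull and jig between 6 and 15 N and value of joint box between 0.008 and 0.022 m and contact force between the fingers and new_pull above 1 N and height (world z) of new_pull above 0.03 m and linear speed of new_pull below 0.02 m/s), for 2 s.
At the end, for the whole second after the job is handed in: Broken pull at rest in the basket, let go. New pull held by the fingers, off the sideboard, flat on the box front (0.12 rad), centred and its top flush with the box top within 7 mm, pressing steadily with 6 to 15 N (box back 8 to 22 mm), through the last second (all of step 1 and all of step 2); the arm keeps its last pose, push and grip.
It fails at once if the box is rammed: more than 30 N between the new pull and the jig or box (contact force between new_pull and jig above 30 N).
It fails at once if the ashtray is moved by more than 30 mm or tipped (distance of ashtray from where it was at the start of the episode above 0.03 m or angle between ashtray's own z axis and vertical above 0.3 rad).
It fails at once if the hedgehog is moved by more than 30 mm or tipped (distance of hedgehog from where it was at the start of the episode above 0.03 m or angle between hedgehog's own z axis and vertical above 0.3 rad).
It fails at once if the pencil_cup is moved by more than 30 mm or tipped (distance of pencil_cup from where it was at the start of the episode above 0.03 m or angle between pencil_cup's own z axis and vertical above 0.3 rad).
It also fails if it takes over 70 s, if anything falls off the work surface, if the arm or the gripper's body presses on something with over 40 N, if the wrist force passes 120 N, or if a joint passes its speed limit or range.

## Working session

There is one attempt and no reset: what is moved stays moved. The work goes in short steps, Python scripts to look and compute and a tool call to move; the robot and the scene stay as the last step left them, time stands still between calls to the robot, and variables do not carry over. Pictures are saved under pics/ and viewed, at most 10 in all, crops included, and the job is handed in when it is done.

Besides the shell and the picture viewer there is one more tool, called after "Emit:" by a JSON object that holds its "api" and its "payload". play_rows: Moves the arm, as the interface text tells. Shifts and turns lie within -1 to 1; 1 stands for 0.04 m of shift or 0.08 rad of turn. Its arguments: {"type":"object","properties":{"motion":{"type":"array","items":{"type":"array","items":{"type":"number"}}},"hand":{"type":"number"}},"required":["motion"]}

```bash
mkdir -p pics
cat > h.py <<'E'
import numpy as np, cv2
from station import env
def snap(n,f=None):
    p,d=env.snapshot(n)
    if f: cv2.imwrite('pics/'+f,p[:,:,::-1])
    np.savez('/tmp/'+n+'.npz',p=p,d=d); return p,d
def cloud(n,d):
    c=env.camera_params(n);K=np.array(c['mtx']);T=np.array(c['T'])
    h,w=d.shape;u,v=np.meshgrid(np.arange(w),np.arange(h))
    r=cv2.undistortPoints(np.stack([u,v],-1).reshape(-1,1,2).astype(float),K,np.array([c['k1'],0,0,0.])).reshape(h,w,2)
    P=np.stack([r[...,0]*d,-r[...,1]*d,-d],-1)
    return P@T[:3,:3].T+T[:3,3]
E
python3 - <<'E'
from h import *
for n in('top','side'):
    p,d=snap(n,n+'0.png');X=cloud(n,d);c=env.camera_params(n);print(n,np.round(c['T'],3).tolist(),c['k1'])
    for q in['new_pull','old_pull','jig','basket_in','ashtray','hedgehog','pencil_cup']:
        for r in env.search_frame(n,q):
            x,y,w,h=r['rect'];print(q,round(r['conf'],2),np.round(r['rect']),np.round(X[min(383,int(y)),min(511,int(x))],3))
a=[cv2.imread(f'pics/{n}0.png') for n in('top','side')]
print(env.observe())
E
```

```text
top [[0.021, 0.986, -0.163, 0.386], [-1.0, 0.018, -0.02, -0.006], [-0.016, 0.164, 0.986, 1.162], [0.0, 0.0, 0.0, 1.0]] -0.16832227039576034
new_pull 0.83 [324. 235.  35.  28.] [ 0.454 -0.158  0.036]
new_pull 0.57 [339. 188.  32.  31.] [ 0.568 -0.193  0.038]
new_pull 0.56 [264. 242.  28.  33.] [ 0.433 -0.009  0.033]
new_pull 0.36 [235. 121.  96. 106.] [0.728 0.067 0.074]
old_pull 0.88 [189. 244.  25.  26.] [0.425 0.177 0.001]
old_pull 0.62 [173. 202.  28.  23.] [ 0.533  0.223 -0.001]
old_pull 0.27 [144. 131.  43.  40.] [0.715 0.308 0.021]
jig 0.73 [235. 120.  94. 102.] [0.732 0.068 0.069]
jig 0.5 [239. 141.  72.  61.] [0.675 0.056 0.073]
basket_in 0.63 [109. 218.  67.  67.] [0.488 0.391 0.003]
ashtray 0.4 [188. 246.  27.  26.] [ 0.42   0.182 -0.002]
hedgehog 0.74 [323. 236.  35.  26.] [ 0.452 -0.156  0.036]
hedgehog 0.61 [378. 141.  28.  42.] [ 0.684 -0.288  0.064]
hedgehog 0.5 [144. 132.  45.  43.] [0.714 0.31  0.013]
pencil_cup 0.64 [147. 132.  40.  42.] [0.677 0.264 0.146]
side [[-0.993, 0.089, -0.084, 0.493], [-0.122, -0.767, 0.629, 0.633], [-0.009, 0.635, 0.773, 0.834], [0.0, 0.0
[... 721 characters left out ...]
clock': 0.8, 'joints': array([ 9.67183487e-01,  2.58555563e-01,  1.53502853e+00,  2.11954228e-05,
        1.34799755e+00, -2.02801349e-01]), 'qvel': array([ 0.00125927,  0.00136708,  0.0005838 , -0.00104884, -0.00037554,
       -0.0001251 ]), 'joint_torque': array([-2.13491330e-03, -4.37140131e+01, -2.84292680e+01,  7.17645348e-02,
        3.10627953e-02, -9.51890087e-06]), 'position': array([0.21455889, 0.50641483, 0.23566521]), 'orientation': array([-7.34663013e-06,  1.99069267e-01,  9.79985422e-01,  9.11968859e-06]), 'contact_force': array([-0.02828674,  0.04644038, -0.18079113]), 'wrist_torque': array([0.01013519, 0.03047587, 0.04367395]), 'grip_force': 0.0, 'width': 0.09310874801960359}
```

View pics/top0.png

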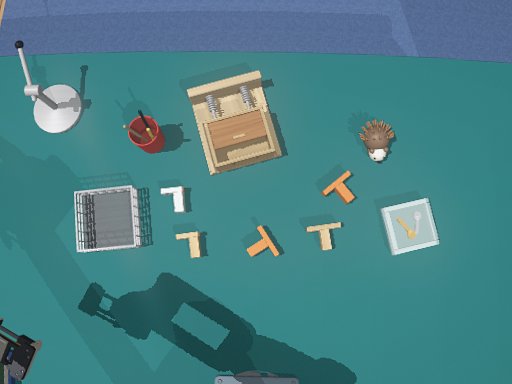

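View pics/side0.png

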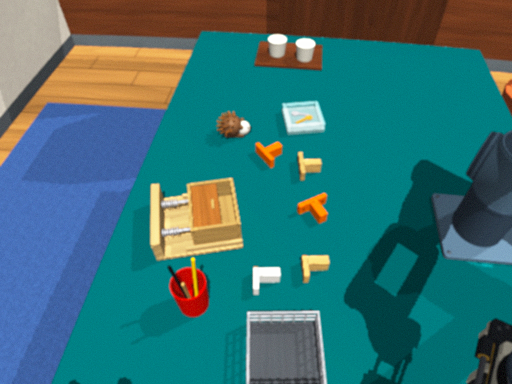

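Old-pull candidates in the top view are the bamboo L (190,244) and the white L (175,200). The bamboo one fits because white is excluded. New-pull candidates are the bamboo T (324,235) and the orange Ts (264,242) and (340,187). The bamboo one fits because orange is excluded. I'll confirm both in one crop and measure them.

```bash
cat >> h.py <<'E'
def top_pts(n,box,z0,z1,d=None):
    if d is None: d=np.load('/tmp/'+n+'.npz')['d']
    X=cloud(n,d);x0,x1,y0,y1=box
    m=(X[...,0]>x0)&(X[...,0]<x1)&(X[...,1]>y0)&(X[...,1]<y1)&(X[...,2]>z0)&(X[...,2]<z1)&(d>0)
    return X[m]
def tmodel(kind,s=.002):
    g=np.arange(-.08,.06,s);x,y=np.meshgrid(g,np.arange(-.06,.06,s));lo=-.012 if kind=='L' else -.042
    m=((x<=0)&(x>=-.012)&(y>=lo)&(y<=.042))|((x<=-.012)&(x>=-.062)&(abs(y)<=.011))
    return np.stack([x[m],y[m]],-1)
from scipy.spatial import cKDTree
from scipy.optimize import minimize
def fit(P,kind):
    M=tmodel(kind);Q=P[:,:2];best=None
    def f(v):
        c,s=np.cos(v[2]),np.sin(v[2]);W=M@np.array([[c,s],[-s,c]])+v[:2]
        return np.mean(cKDTree(W).query(Q)[0]**2)+np.mean(cKDTree(Q).query(W)[0]**2)
    for a in np.arange(-3.1,3.1,.52):
        c,s=np.cos(a),np.sin(a);o=Q.mean(0)-np.array([[c,-s],[s,c]])@M.mean(0)
        r=minimize(f,[*o,a],method='Nelder-Mead',options=dict(maxiter=150,initial_simplex=[[*o,a],[o[0]+.01,o[1],a],[o[0],o[1]+.01,a],[*o,a+.2]]))
        if best is None or r.fun<best.fun: best=r
    return best.x,np.sqrt(best.fun)
E
python3 - <<'E'
from h import *
p=np.load('/tmp/top.npz')['p'][:,:,::-1]
cv2.imwrite('pics/crop.png',np.hstack([cv2.resize(p[222:266,165:215],(400,352),interpolation=2),cv2.resize(p[213:257,300:350],(400,352),interpolation=2)]))
for n in('top','side'):
    for k,b in(('L',(.37,.49,.12,.24)),('T',(.38,.52,-.23,-.10))):
        P=top_pts(n,b,.022,.05);print(n,k,len(P),np.round(np.median(P[:,2]),3),*[np.round(t,3) for t in fit(P,k)])
    # box top ring
    P=top_pts(n,(.5,.85,-.1,.2),.072,.086);print(n,'box',len(P),np.round(P.min(0),3),np.round(P.max(0),3),cv2.minAreaRect((P[:,:2]*1000).astype(np.float32)))
    h=np.load('/tmp/'+n+'.npz');X=cloud(n,h['d'])
    P=top_pts(n,(.38,.62,.27,.50),.045,.075);print('basket',len(P),cv2.minAreaRect((P[:,:2]*1000).astype(np.float32)))
X=cloud('top',np.load('/tmp/top.npz')['d'])
m=(X[...,0]>.5)&(X[...,0]<.85)&(X[...,1]>-.12)&(X[...,1]<.22)&(X[...,2]>-.01)
v=np.where(m,np.clip(X[...,2]*2000+20,0,255),0).astype(np.uint8)[60:190,170:300]
cv2.imwrite('pics/z.png',cv2.resize(v,None,fx=4,fy=4,interpolation=0))
E
```

```text
top L 300 0.033 [0.455 0.165 0.167] 0.001
top T 374 0.033 [ 0.48  -0.156  0.16 ] 0.001
top box 2383 [ 0.608 -0.032  0.072] [0.85  0.188 0.085] ((730.9428100585938, 68.94348907470703), (215.2065887451172, 186.4744415283203), 16.831693649291992)
basket 473 ((479.2079772949219, 381.5580749511719), (151.40951538085938, 154.6645965576172), 6.929928779602051)
side L 348 0.033 [0.454 0.167 0.136] 0.001
side T 240 0.033 [ 0.477 -0.153  0.153] 0.002
side box 2193 [ 0.607 -0.032  0.072] [0.85  0.191 0.083] ((730.7994384765625, 69.65705108642578), (216.456787109375, 190.01844787597656), 16.75734519958496)
basket 531 ((477.4088439941406, 379.040771484375), (150.39906311035156, 145.18438720703125), 7.506039619445801)
```

View pics/crop.png

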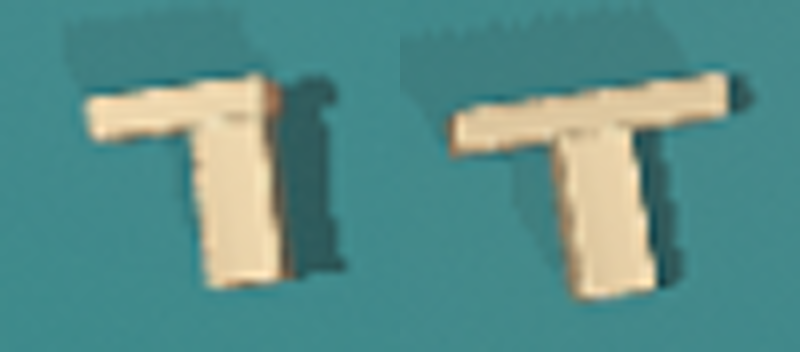

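View pics/z.png

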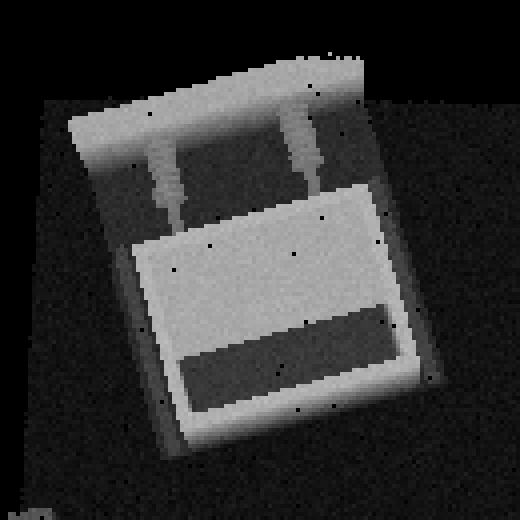

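The left crop shows the bamboo L with its right (−y) wing missing, and the right crop the whole bamboo T, so both targets are confirmed. In the height map the box front edge runs from (190,443) to (420,383), a yaw of about 0.28. Next I'll fit that edge and plan the first move.

```bash
cat >> h.py <<'E'
def boxfit(n,z0=.073,z1=.09,yaw=.285):
    P=top_pts(n,(.55,.85,-.1,.25),z0,z1)
    for _ in range(6):
        u=np.array([np.cos(yaw),np.sin(yaw)]);w=np.array([-u[1],u[0]])
        a=P[:,:2]@u;b=P[:,:2]@w;f=np.percentile(a,.5);s=(a<f+.115)
        lo,hi=np.percentile(b[s],[.3,99.7]);c=(lo+hi)/2
        # front edge line: min a per b bin
        e=[(t,np.percentile(a[s&(abs(b-t)<.006)],2)) for t in np.arange(c-.06,c+.061,.01)]
        k,o=np.polyfit(*np.array(e).T,1);yaw-=k
    front=u*(k*c+o)+w*c
    return front,yaw,hi-lo,np.median(P[s&(1>0)][:,2])
def rel(px,py,yaw_tool=None):
    o=env.observe();q=o['orientation'];from scipy.spatial.transform import Rotation as R
    r=R.from_quat([q[1],q[2],q[3],q[0]]);return r,o
E
python3 - <<'E'
from h import *
for n in('top','side'): print(n,boxfit(n))
r,o=rel(0,0);print(r.as_matrix().round(3))
for nm,t in(('stem L',np.array([.4545-.04*np.cos(.155),.166-.04*np.sin(.155),.15])),('basket',np.array([.479,.381,.2]))):
    d=t-o['position'];print(nm,t,'tool units',(r.inv().apply(d)/.04).round(2))
E
```

```text
top (array([0.62907245, 0.03800083]), np.float64(0.293278156596121), np.float64(0.1498083733090645), np.float64(0.07576201098164059))
side (array([0.62868074, 0.03898418]), np.float64(0.29219559967419106), np.float64(0.15155533356917217), np.float64(0.07538124927112816))
[[-0.921  0.39  -0.   ]
 [ 0.39   0.921  0.   ]
 [ 0.     0.    -1.   ]]
stem L [0.41497954 0.1598248  0.15      ] tool units [-7.99 -6.02  2.14]
basket [0.479 0.381 0.2  ] tool units [-7.31 -0.31  0.89]
```

Emit:
{"api": "play_rows", "payload": {"motion": [[-0.8,-0.6,0.1,0,0,0],[-0.8,-0.6,0.2,0,0,0],[-0.8,-0.6,0.2,0,0,0],[-0.8,-0.6,0.2,0,0,0],[-0.8,-0.6,0.2,0,0,0],[-0.8,-0.6,0.2,0,0,0],[-0.8,-0.6,0.2,0,0,0],[-0.8,-0.6,0.2,0,0,0],[-0.8,-0.6,0.2,0,0,0],[-0.8,-0.6,0.2,0,0,0],[0,0,0,0,0,-1],[0,0,0,0,0,-1]], "hand": -1}}

```text
clock: 2.3
position: [0.4159, 0.1599, 0.1596]
orientation: [-0.0, 0.12, 0.993, 0.0]
contact_force: [-0.4, 0.5, 0.2]
width: 0.093
grip_force: 0.0
```

Emit:
{"api": "play_rows", "payload": {"motion": [[0,0,0,0,0,-1],[0,0,0,0,0,-1],[0,0,0,0,0,-1],[0,0,0,0,0,-1],[0,0,0,0,0,-0.94],[0,0,0,0,0,0],[0,0,0,0,0,0]]}}

```text
clock: 3.18
position: [0.4156, 0.1606, 0.1597]
orientation: [0.0, -0.076, 0.997, 0.0]
contact_force: [0.2, -0.0, -0.1]
width: 0.0929
grip_force: 0.0
```

```bash
cat >> h.py <<'E'
from scipy.spatial.transform import Rotation as R
def go(t,yaw):
    "tool units to reach TCP t with tool y at angle pi/2+yaw, tool down"
    r,o=rel(0,0);c,s=np.cos(yaw),np.sin(yaw)
    G=R.from_matrix(np.array([[-c,-s,0],[-s,c,0],[0,0,-1]]).T) # cols x,y,z
    G=R.from_matrix(np.column_stack([[-c,-s,0],[-s,c,0],[0,0,-1]]))
    print('pos',o['position'].round(4),'w',round(o['width'],4),'F',o['contact_force'].round(2),'t',round(o['clock'],2),'move',(r.inv().apply(t-o['position'])/.04).round(3),'turn',((r.inv()*G).as_rotvec()/.08).round(3))
E
python3 - <<'E'
from h import *
snap('side');snap('top')
for n in('top','side'):
    P=top_pts(n,(.37,.49,.12,.24),.022,.045);print(len(P))
    if len(P)>50: print(fit(P,'L'))
go(np.array([.415,.160,.017]),.155)
E
```

```text
2
347
(array([0.4539724 , 0.16724318, 0.1290617 ]), np.float64(0.0014395837208167506))
pos [0.4156 0.1606 0.1597] w 0.0932 F [-0.79 -0.9   0.26] t 3.27 move [ 0.017 -0.012  3.567] turn [-0.001  0.001 -0.019]
```

Emit:
{"api": "play_rows", "payload": {"motion": [[0,0,0.6,0,0,0],[0,0,0.6,0,0,0],[0,0,0.6,0,0,0],[0,0,0.6,0,0,0],[0,0,0.5,0,0,0],[0,0,0.4,0,0,0],[0,0,0.2,0,0,0],[0,0,0,0,0,0]]}}

```text
clock: 4.28
position: [0.4154, 0.1606, 0.0194]
orientation: [-0.0, -0.077, 0.997, -0.0]
contact_force: [0.2, -0.8, -0.3]
width: 0.0932
grip_force: 0.0
```

Emit:
{"api": "play_rows", "payload": {"motion": [[0,0,0,0,0,0],[0,0,0,0,0,0],[0,0,0,0,0,0],[0,0,0,0,0,0],[0,0,0,0,0,0],[0,0,0,0,0,0],[0,0,0,0,0,0],[0,0,0,0,0,0]], "hand": 1}}

```text
clock: 5.28
position: [0.4155, 0.1606, 0.0196]
orientation: [-0.0, -0.077, 0.997, -0.0]
contact_force: [-0.0, -0.8, 0.5]
width: 0.0215
grip_force: 30.0
```

Emit:
{"api": "play_rows", "payload": {"motion": [[0,0,-0.3,0,0,0],[0,0,-0.6,0,0,0],[0,0,-0.7,0,0,0],[0,0,-0.7,0,0,0],[0,0,-0.7,0,0,0],[0,0,-0.5,0,0,0],[0,0,0,0,0,0]]}}

```text
clock: 6.15
position: [0.4166, 0.1608, 0.1616]
orientation: [0.002, -0.077, 0.997, 0.0]
contact_force: [0.4, 0.6, -1.7]
width: 0.0218
grip_force: 30.0
```

Run:
```python
from h import *
go(np.array([.47,.375,.15]),.12)
```

```text
pos [0.4166 0.1608 0.1616] w 0.0218 F [ 0.45  0.56 -1.74] t 6.15 move [-2.142  5.086  0.298] turn [-0.001  0.053  0.432]
```

Emit:
{"api": "play_rows", "payload": {"motion": [[-0.2,0.5,0,0,0,0.2],[-0.25,0.6,0,0,0,0.23],[-0.25,0.6,0,0,0,0],[-0.25,0.6,0,0,0,0],[-0.25,0.6,0,0,0,0],[-0.25,0.6,0,0,0,0],[-0.25,0.6,0,0,0,0],[-0.25,0.5,0,0,0,0],[-0.2,0.4,0,0,0,0],[0,0,0,0,0,0]]}}

```text
clock: 7.4
position: [0.4753, 0.3702, 0.1582]
orientation: [-0.001, -0.061, 0.998, -0.0]
contact_force: [-0.8, -0.1, -1.3]
width: 0.0218
grip_force: 30.0
```

Emit:
{"api": "play_rows", "payload": {"motion": [[0,0,0.4,0,0,0],[0,0,0.6,0,0,0],[0,0,0.6,0,0,0],[0,0,0.6,0,0,0],[0,0,0.5,0,0,0],[0,0,0.3,0,0,0],[0,0,0.1,0,0,0],[0,0,0,0,0,0]]}}

```text
clock: 8.4
position: [0.4759, 0.3696, 0.0357]
orientation: [0.0, -0.06, 0.998, 0.0]
contact_force: [0.3, 0.6, -0.6]
width: 0.0215
grip_force: 30.0
```

Emit:
{"api": "play_rows", "payload": {"motion": [[0,0,0,0,0,0],[0,0,0,0,0,0],[0,0,0,0,0,0],[0,0,0,0,0,0],[0,0,0,0,0,0]], "hand": 0}}

```text
clock: 9.02
position: [0.4758, 0.3698, 0.0357]
orientation: [0.0, -0.06, 0.998, 0.0]
contact_force: [-1.0, 0.3, -0.5]
width: 0.0464
grip_force: 0.0
```

Emit:
{"api": "play_rows", "payload": {"motion": [[0,0,-0.3,0,0,0],[0,0,-0.7,0,0,0],[0,0,-0.7,0,0,0],[0,0,-0.7,0,0,0],[0,0,-0.7,0,0,0],[0,0,-0.4,0,0,0],[0,0,0,0,0,0]]}}

```text
clock: 9.9
position: [0.4765, 0.3701, 0.1772]
orientation: [0.001, -0.06, 0.998, 0.001]
contact_force: [-0.3, -1.0, -1.0]
width: 0.0465
grip_force: 0.0
```

Run:
```python
from h import *
p,d=snap('side');cv2.imwrite('pics/bask.png',cv2.resize(p[230:384,220:400,::-1],None,fx=3,fy=3))
snap('top')
for n in('top','side'): 
    P=top_pts(n,(.40,.55,.30,.46),.012,.045);print(n,len(P),P.mean(0) if len(P) else '')
    P=top_pts(n,(.38,.52,-.23,-.10),.022,.05);print(n,fit(P,'T'))
c=.157
go(np.array([.4785-.04*np.cos(c),-.1545-.04*np.sin(c),.15]),c)
```

```text
top 429 [0.46134952 0.36145171 0.03085458]
top (array([ 0.48032933, -0.15564656,  0.1658273 ]), np.float64(0.0013452214840793814))
side 347 [0.49896033 0.37828446 0.03291877]h.py:30: RuntimeWarning: Mean of empty slice.
  c,s=np.cos(a),np.sin(a);o=Q.mean(0)-np.array([[c,-s],[s,c]])@M.mean(0)
  ret = um.true_divide(
Traceback (most recent call last):
  File "h.py", line 31, in fit
    r=minimize(f,[*o,a],method='Nelder-Mead',options=dict(maxiter=150,initial_simplex=[[*o,a],[o[0]+.01,o[1],a],[o[0],o[1]+.01,a],[*o,a+.2]]))
  File "h.py", line 28, in f
    return np.mean(cKDTree(W).query(Q)[0]**2)+np.mean(cKDTree(Q).query(W)[0]**2)
                   ~~~~~~~^^^
  File "scipy/spatial/_ckdtree.pyx", line 560, in scipy.spatial._ckdtree.cKDTree.__init__
ValueError: data must be finite, check for nan or inf values
```

View pics/bask.png

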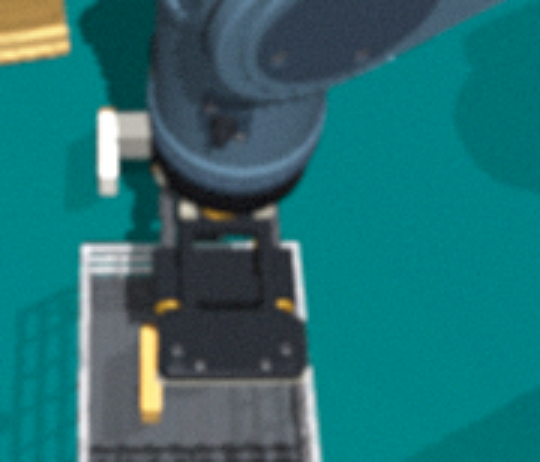

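The broken pull lies in the basket, its plate visible at crop (150,370). Next is the new pull.

Run:
```python
from h import *
c=.16
go(np.array([.479-.04*np.cos(c),-.155-.04*np.sin(c),.16]),c)
```

```text
pos [0.4754 0.3695 0.1749] w 0.0467 F [ 0.58 -0.08  0.01] t 10.0 move [  2.479 -13.07    0.381] turn [-0.005 -0.014 -0.499]
```

Emit:
{"api": "play_rows", "payload": {"motion": [[0.2,-0.6,0,0,0,0],[0.2,-1,0,0,0,0],[0.2,-1,0,0,0,0],[0.2,-1,0,0,0,0],[0.2,-1,0,0,0,0],[0.2,-1,0,0,0,0],[0.2,-1,0,0,0,0],[0.2,-1,0,0,0,0],[0.2,-1,0,0,0,0],[0.2,-1,0,0,0,0],[0.2,-1,0,0,0,0],[0.2,-1,0,0,0,0]], "hand": -1}}

```text
clock: 11.5
position: [0.4351, -0.1034, 0.1744]
orientation: [-0.001, -0.06, 0.998, 0.001]
contact_force: [0.5, -0.7, -0.2]
width: 0.0934
grip_force: 0.0
```

Emit:
{"api": "play_rows", "payload": {"motion": [[0.1,-1,0.3,0,0,0],[0,-0.5,0,0,0,-0.25],[0,0,0,0,0,-0.25],[0,0,0,0,0,0]]}}

```text
clock: 12.0
position: [0.4387, -0.1614, 0.1629]
orientation: [-0.001, -0.08, 0.997, 0.001]
contact_force: [0.5, 1.3, 0.4]
width: 0.093
grip_force: 0.0
```

Run:
```python
from h import *
snap('side');P=top_pts('side',(.40,.55,.30,.46),.012,.045);print(fit(P,'L'))
P=top_pts('side',(.38,.52,-.23,-.10),.022,.04);print(len(P))
if len(P)>50: print(fit(P,'T'))
c=.16
go(np.array([.479-.04*np.cos(c),-.155-.04*np.sin(c),.019]),c)
```

```text
(array([ 0.50188923,  0.35235405, -0.06923438]), np.float64(0.031406566045920355))
241
(array([ 0.47746434, -0.15346504,  0.16054052]), np.float64(0.001808470216110191))
pos [ 0.4389 -0.1613  0.1632] w 0.093 F [ 0.08 -0.31 -0.74] t 12.05 move [-0.019 -0.009  3.605] turn [ 0.015 -0.011  0.006]
```

Emit:
{"api": "play_rows", "payload": {"motion": [[0,0,0.6,0,0,0],[0,0,0.6,0,0,0],[0,0,0.6,0,0,0],[0,0,0.6,0,0,0],[0,0,0.6,0,0,0],[0,0,0.4,0,0,0],[0,0,0.2,0,0,0],[0,0,0,0,0,0]]}}

```text
clock: 13.05
position: [0.4392, -0.1617, 0.0195]
orientation: [-0.0, -0.08, 0.997, 0.0]
contact_force: [0.4, -0.2, 0.3]
width: 0.0932
grip_force: 0.0
```

Emit:
{"api": "play_rows", "payload": {"motion": [[0,0,0,0,0,0],[0,0,0,0,0,0],[0,0,0,0,0,0],[0,0,0,0,0,0],[0,0,0,0,0,0],[0,0,0,0,0,0],[0,0,0,0,0,0],[0,0,0,0,0,0]], "hand": 1}}

```text
clock: 14.05
position: [0.4393, -0.1625, 0.0196]
orientation: [-0.0, -0.08, 0.997, 0.0]
contact_force: [-0.3, -0.2, -0.7]
width: 0.0217
grip_force: 30.0
```

Emit:
{"api": "play_rows", "payload": {"motion": [[0,0,-0.3,0,0,0],[0,0,-0.6,0,0,0],[0,0,-0.7,0,0,0],[0,0,-0.7,0,0,0],[0,0,-0.5,0,0,0],[0,0,0,0,0,0]]}}

```text
clock: 14.8
position: [0.4403, -0.1631, 0.1337]
orientation: [0.002, -0.08, 0.997, -0.001]
contact_force: [0.5, 0.2, -1.1]
width: 0.0219
grip_force: 30.0
```

Run:
```python
from h import *
y=.293;u=np.array([np.cos(y),np.sin(y)]);f=np.array([.629,.0385])
t=f-u*(.04+.06)
print(t)
go(np.array([*t,.13]),y)
```

```text
[0.53326183 0.00961743]
pos [ 0.4403 -0.1631  0.1337] w 0.0219 F [ 0.48  0.22 -1.14] t 14.8 move [-2.982  3.892  0.089] turn [-0.04   0.037 -1.661]
```

Emit:
{"api": "play_rows", "payload": {"motion": [[-0.3,0.4,0,0,0,0],[-0.4,0.5,0,0,0,0],[-0.4,0.5,0,0,0,0],[-0.4,0.5,0,0,0,0],[-0.4,0.5,0,0,0,0],[-0.4,0.5,0,0,0,0],[-0.4,0.5,0,0,0,0],[-0.28,0.49,0,0,0,0],[0,0,0,0,0,-0.6],[0,0,0,0,0,-0.6],[0,0,0,0,0,-0.46],[0,0,0,0,0,0]]}}

```text
clock: 16.3
position: [0.5318, 0.0101, 0.1311]
orientation: [-0.0, -0.146, 0.989, 0.0]
contact_force: [0.4, 0.5, -0.2]
width: 0.0218
grip_force: 30.0
```

Emit:
{"api": "play_rows", "payload": {"motion": [[0,0,0.4,0,0,0],[0,0,0.5,0,0,0],[0,0,0.5,0,0,0],[0,0,0.25,0,0,0],[0,0,0,0,0,0],[0,0,0,0,0,0]]}}

```text
clock: 17.05
position: [0.5326, 0.0101, 0.0661]
orientation: [0.0, -0.146, 0.989, -0.0]
contact_force: [-0.9, 0.3, -1.1]
width: 0.0216
grip_force: 30.0
```

Run:
```python
from h import *
y=.293;u=np.array([np.cos(y),np.sin(y)]);w=np.array([-u[1],u[0]]);f=np.array([.629,.0385])
ims=[]
for n in('top','side'):
    p,d=snap(n)
    print(n,boxfit(n))
    P=top_pts(n,(.5,.66,-.1,.12),.03,.095)
    a=(P[:,:2]-f)@u;b=(P[:,:2]-f)@w
    s=(a<-.035)&(a>-.085)&(abs(b)<.06);Q=P[s];a=a[s];b=b[s]
    print(len(Q));
    if len(Q):
        print('a',np.percentile(a,[1,50,99]).round(4),'b',np.percentile(b,[.5,50,99.5]).round(4),'z',np.percentile(Q[:,2],[5,50,90,97]).round(4))
    v=p[130:230,190:310,::-1] if n=='top' else p[160:260,180:300,::-1]
    ims.append(cv2.resize(v,(396,330),interpolation=2))
cv2.imwrite('pics/pre.png',np.hstack(ims))
go(np.array([*(f-u*.1),.065]),y)
```

```text
top (array([0.67531949, 0.05410928]), np.float64(0.2737906148640898), np.float64(0.15792062353372321), np.float64(0.07578047245849695))
0Traceback (most recent call last):
  File "<stdin>", line 6, in <module>
  File "h.py", line 41, in boxfit
    e=[(t,np.percentile(a[s&(abs(b-t)<.006)],2)) for t in np.arange(c-.06,c+.061,.01)]
          ~~~~~~~~~~~~~^^^^^^^^^^^^^^^^^^^^^^^^
    return _quantile_unchecked(
        a, q, axis, out, overwrite_input, method, keepdims, weights)
    return _ureduce(a,
                    func=_quantile_ureduce_func,
    ...<5 lines>...
                    overwrite_input=overwrite_input,
                    method=method)
    r = func(a, **kwargs)
    result = _quantile(arr,
                       quantiles=q,
    ...<2 lines>...
                       out=out,
                       weights=wgt)
    slices_having_nans = np.isnan(arr[-1, ...])
                                  ~~~^^^^^^^^^
IndexError: index -1 is out of bounds for axis 0 with size 0
```

Run:
```python
from h import *
y=.293;u=np.array([np.cos(y),np.sin(y)]);w=np.array([-u[1],u[0]]);f=np.array([.629,.0385])
ims=[]
for n in('top','side'):
    p,d=snap(n)
    P=top_pts(n,(.5,.66,-.1,.12),.03,.095)
    a=(P[:,:2]-f)@u;b=(P[:,:2]-f)@w
    s=(a<-.035)&(a>-.085)&(abs(b)<.06);Q=P[s];a=a[s];b=b[s]
    print(n,len(Q));
    if len(Q):
        print('a',np.percentile(a,[1,50,99]).round(4),'b',np.percentile(b,[.5,50,99.5]).round(4),'z',np.percentile(Q[:,2],[5,50,90,97]).round(4))
    v=p[110:260,170:350,::-1] if n=='top' else p[130:280,170:350,::-1]
    ims.append(cv2.resize(v,(396,330),interpolation=2))
cv2.imwrite('pics/pre.png',np.hstack(ims))
go(np.array([*(f-u*.1),.065]),y)
```

```text
top 0
side 233
a [-0.0805 -0.0678 -0.0623] b [-0.0379  0.0106  0.0455] z [0.0522 0.079  0.0817 0.0825]
pos [0.5326 0.0101 0.0663] w 0.0214 F [0.7 1.3 0.2] t 17.25 move [-0.012 -0.016  0.033] turn [-0.008  0.015 -0.002]
```

View pics/pre.png

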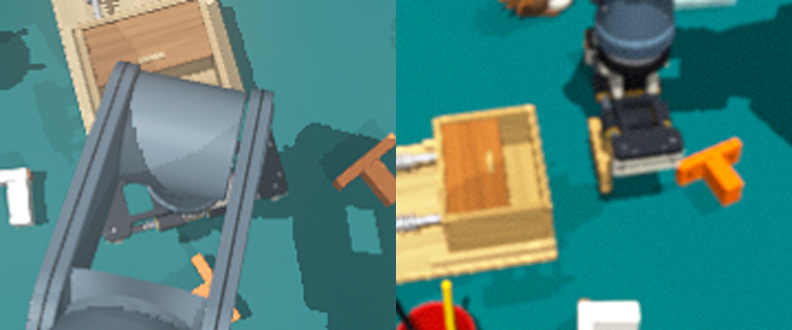

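The side view shows the pull gripped square, plate at (598,155), with its back face about 62 mm from the box front. I need to go 1.7 mm lower and about 2 mm towards −y, then approach slowly.

Emit:
{"api": "play_rows", "payload": {"motion": [[-0.1,-0.025,0.02,0,0,0],[-0.2,-0.02,0.02,0,0,0],[-0.2,0,0,0,0,0],[-0.2,0,0,0,0,0],[-0.2,0,0,0,0,0],[-0.15,0,0,0,0,0],[-0.1,0,0,0,0,0],[-0.1,0,0,0,0,0],[0,0,0,0,0,0],[0,0,0,0,0,0]]}}

```text
clock: 18.5
position: [0.5804, 0.0228, 0.064]
orientation: [-0.0, -0.146, 0.989, 0.0]
contact_force: [0.1, 0.3, 0.3]
width: 0.0221
grip_force: 30.0
```

Run:
```python
from h import *
y=.293;u=np.array([np.cos(y),np.sin(y)]);w=np.array([-u[1],u[0]]);f=np.array([.629,.0385])
p,d=snap('side')
P=top_pts('side',(.5,.75,-.12,.18),.05,.095)
a=(P[:,:2]-f)@u;b=(P[:,:2]-f)@w
for nm,s in(('pull',(a<-.008)&(a>-.035)&(abs(b)<.06)),('box',(a>-.008)&(a<.11)&(abs(b)<.09))):
    print(nm,s.sum(),'a',np.percentile(a[s],[1,50,99]).round(4),'b',np.percentile(b[s],[.5,1,99,99.5]).round(4),'z',np.percentile(P[s][:,2],[50,90,97]).round(4))
go(np.array([*(f-u*.04-w*.0012),.0646]),y)
```

```text
pull 154 a [-0.0245 -0.0176 -0.0131] b [-0.0411 -0.0406  0.0437  0.0437] z [0.077  0.0795 0.0804]
box 1914 a [-0.0007  0.0658  0.1091] b [-0.0741 -0.0733  0.0766  0.0768] z [0.0745 0.0788 0.0801]
pos [0.5804 0.0228 0.0641] w 0.0217 F [-0.05 -0.74  0.06] t 18.55 move [-0.277 -0.006 -0.013] turn [ 0.001 -0.002 -0.003]
```

Emit:
{"api": "play_rows", "payload": {"motion": [[-0.08,0,0,0,0,0],[-0.08,0,0,0,0,0],[-0.05,0,0,0,0,0],[-0.04,0,0,0,0,0],[-0.04,0,0,0,0,0],[-0.04,0,0,0,0,0],[-0.03,0,0,0,0,0],[0,0,0,0,0,0],[0,0,0,0,0,0],[0,0,0,0,0,0]]}}

```text
clock: 19.8
position: [0.5941, 0.027, 0.064]
orientation: [-0.0, -0.146, 0.989, -0.0]
contact_force: [-1.5, -0.7, -0.6]
width: 0.022
grip_force: 30.0
```

Emit:
{"api": "play_rows", "payload": {"motion": [[-0.03,0,0,0,0,0],[-0.04,0,0,0,0,0],[-0.04,0,0,0,0,0],[-0.04,0,0,0,0,0],[-0.04,0,0,0,0,0],[-0.03,0,0,0,0,0],[0,0,0,0,0,0],[0,0,0,0,0,0],[0,0,0,0,0,0]]}}

```text
clock: 20.92
position: [0.6016, 0.0293, 0.0639]
orientation: [-0.001, -0.146, 0.989, -0.0]
contact_force: [-6.1, -3.0, 3.0]
width: 0.0216
grip_force: 30.0
```

```bash
cat > m.py <<'E'
from h import *
y=.293;u=np.array([np.cos(y),np.sin(y)]);w=np.array([-u[1],u[0]]);f=np.array([.629,.0385])
F=[]
for i in range(6):
    p,d=snap('side');F.append(env.observe()['contact_force'])
F=np.mean(F,0);print('F along',F[:2]@u,F[:2]@w,F[2])
P=top_pts('side',(.5,.85,-.12,.18),.05,.095)
a=(P[:,:2]-f)@u;b=(P[:,:2]-f)@w
e=a[(abs(b+.058)<.012)&(a<.1)&(P[:,2]>.073)];e2=a[(abs(b-.058)<.012)&(a<.1)&(P[:,2]>.073)];print('box front -y,+y side',np.percentile(e,3),np.percentile(e2,3))
fr=np.percentile(e2,3)
for nm,s in(('pull',(a<fr-.003)&(a>fr-.02)&(abs(b)<.06)),('box',(a>fr)&(a<.10)&(abs(b)<.09))):
    print(nm,s.sum(),'b',np.percentile(b[s],[1,99]).round(4),'z',np.percentile(P[s][:,2],[50,90,97]).round(4))
o=env.observe();print('tcp a',(o['position'][:2]-f)@u);go(np.array([*(f-u*.04-w*.0012),.0646]),y)
cv2.imwrite('pics/hold%d.png'%(o['clock']*100),cv2.resize(p[150:270,170:320,::-1],None,fx=4,fy=4,interpolation=2))
E
python3 m.py
```

```text
F along -7.201197625159372 -1.7091515081790345 2.7495878078498124
box front -y,+y side 0.010969349387272294 0.010810794696777159
pull 95 b [-0.0389  0.0439] z [0.0773 0.0796 0.0802]
box 1423 b [-0.074   0.0766] z [0.0743 0.0788 0.0801]
tcp a -0.028875055782024643
pos [0.6016 0.0293 0.0639] w 0.0217 F [-7.2  -4.02  3.11] t 21.23 move [ 0.278 -0.007 -0.017] turn [ 0.004 -0.032  0.   ]
```

Emit:
{"api": "play_rows", "payload": {"motion": [[-0.03,0,0,0,0,0],[-0.04,0,0,0,0,0],[-0.03,0,0,0,0,0],[0,0,0,0,0,0],[0,0,0,0,0,0],[0,0,0,0,0,0],[0,0,0,0,0,0],[0,0,0,0,0,0],[0,0,0,0,0,0],[0,0,0,0,0,0],[0,0,0,0,0,0],[0,0,0,0,0,0]]}}

```text
clock: 22.72
position: [0.6048, 0.0303, 0.0639]
orientation: [-0.002, -0.146, 0.989, -0.0]
contact_force: [-8.7, -3.9, 4.3]
width: 0.0217
grip_force: 30.0
```

Emit:
{"api": "play_rows", "payload": {"motion": [[0,0,0,0,0,0],[0,0,0,0,0,0],[0,0,0,0,0,0],[0,0,0,0,0,0],[0,0,0,0,0,0],[0,0,0,0,0,0],[0,0,0,0,0,0],[0,0,0,0,0,0],[0,0,0,0,0,0],[0,0,0,0,0,0],[0,0,0,0,0,0],[0,0,0,0,0,0]]}}

```text
clock: 24.22
position: [0.6048, 0.0303, 0.0639]
orientation: [-0.002, -0.146, 0.989, -0.0]
contact_force: [-8.8, -4.3, 3.6]
width: 0.022
grip_force: 30.0
```

```bash
python3 m.py; mv pics/hold*.png /tmp/; cp $(ls -t /tmp/hold*|head -1) pics/final.png
```

```text
F along -9.294441772562855 -1.4496251444147117 4.277392188767256
box front -y,+y side 0.014198601764450605 0.013620339386802106
pull 84 b [-0.039   0.0433] z [0.0773 0.0792 0.0803]
box 1372 b [-0.0734  0.0765] z [0.0744 0.0788 0.08  ]
tcp a -0.025564461725801096
pos [0.6048 0.0303 0.0639] w 0.0216 F [-8.74 -4.42  4.36] t 24.52 move [ 0.361 -0.008 -0.017] turn [ 0.006 -0.049  0.001]
```

View pics/final.png

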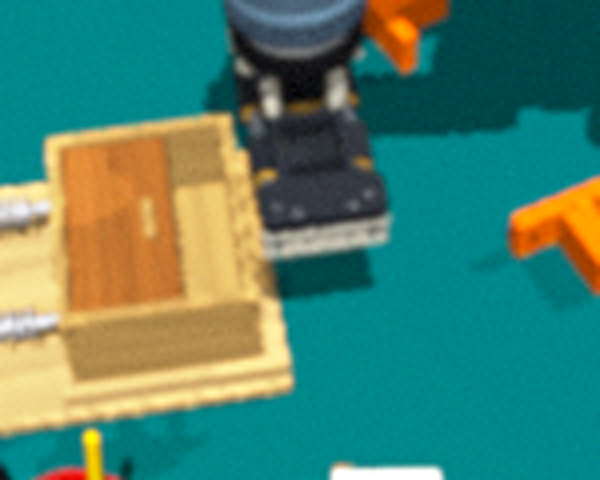

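The picture shows the plate flat on the box front around (250,210), centred, and the springs compressed about 14 mm. The measured push is about 9.5–10 N and steady. I'll hold a little longer, then hand in.

Emit:
{"api": "play_rows", "payload": {"motion": [[0,0,0,0,0,0],[0,0,0,0,0,0],[0,0,0,0,0,0],[0,0,0,0,0,0],[0,0,0,0,0,0],[0,0,0,0,0,0],[0,0,0,0,0,0],[0,0,0,0,0,0],[0,0,0,0,0,0],[0,0,0,0,0,0],[0,0,0,0,0,0],[0,0,0,0,0,0]]}}

```text
clock: 26.02
position: [0.6048, 0.0302, 0.0639]
orientation: [-0.002, -0.146, 0.989, -0.0]
contact_force: [-8.2, -4.1, 3.8]
width: 0.0216
grip_force: 30.0
```

```bash
python3 -c "
from station import env
print(env.observe()['contact_force']);print(env.sign_off())"
```

```text
[-8.20669374 -4.12461879  3.82268665]
the job is handed in; nothing more can be done
None
```

The broken pull is in the wire basket. The new pull is held flat, centred and flush on the box front with a steady push of about 9–10 N (box back about 14 mm, held over 3 s), and the job is handed in; no verdict came back.

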